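# Press a cartridge stopper home with the ratchet tongs

## Task

Close the bench-mounted scissor tongs by pushing their loose handle towards the other one until the stopper is fully home in the glass cartridge and the ratchet keeps it pressed firmly by itself, but never squeeze so hard that the glass cracks. Take your hand off for a good second while the ratchet holds, then press the other, sprung handle down out of the ratchet teeth, without bending it for good, so that the tongs spring fully open; leave the stopper home and do not disturb the other things on the bench.

Things in the scene. Friction and masses are not known exactly. Their poses are not given: they have to be found in the camera images.
- clamp: Steel scissor tongs lying level, bolted on a base plate (150 x 135 x 12 mm); fixed. Origin on the bench under the pivot, z up. Handles run to its -x, jaws to its +x, in one level plane 80 mm above the bench. The SPRUNG handle lies 0.32 rad to the -y side of its -x axis. The LOOSE handle starts 0.42 rad to the +y side and swings about the pivot towards the sprung one to close.
- pivot (a point): The tongs' pivot, in the handle plane 80 mm above the bench; its vertical axis is the scissor hinge. Each handle is a shank 9 mm wide and 7 mm thick, then a flat thumb pad 36 mm long (along the handle), 22 wide and 9 thick, centred 135 mm from the pivot, then a finger ring (38 mm across, centre 169 mm from the pivot). Free air around, over and under both pads.
- push_pad (a point): Centre of the top face of the LOOSE handle's pad, 135 mm from the pivot, 84.5 mm above the bench. Pushing the pad closed takes 3 to 6 N, 6 to 12 N while the stopper slides; once it is home the handle flexes, 1 N more per mm, but clicks give brief jolts of 15 N or more (if one stops you early, push again). Push slowly (20 mm/s) to 17 to 18 N and let go. From about 21 N the glass cracks.
- press_pad (a point): Centre of the top face of the SPRUNG handle's pad, 135 mm from the pivot, 84.5 mm above the bench. Below and between the shanks, 95 mm from the pivot, this handle carries a toothed bar that catches the loose handle: a click every 6 mm of push-pad travel (the first about 14 mm from open); it keeps the last tooth passed.
- jaw_angle (a joint): Angle (rad) of the loose jaw about the pivot: 0 fully open, grows as it closes; stopper home at 0.15 to 0.33 (differs each time). A weak spring opens it when free. The loose handle turns with it while nothing resists, and further once it flexes: its turn minus this angle is the flex, 0.04 to 0.10 rad when well locked.
- sprung_bend (a joint): Bend (rad) of the sprung handle straight down: 0 unpressed, 0.6 N per mm at its pad plus 1 to 5 N to start. It cannot move otherwise. About 0.04 rad (5 to 6 mm down at the pad) frees the loose handle, which then swings open by itself in about a second; hold it down until then, or it catches again. More than 0.14 rad (19 mm) bends it for good.
- stopper_depth (a joint): How far (m) the stopper has been pushed in: 0 to 0.003 at the start, 0.009 fully home. It slides stiffly and stays where it is pushed.
- jaw: The loose half of the tongs (jaw and loose handle). Origin at the pivot. Its rounded jaw tip, 70 mm from the pivot, presses the stopper.
- stopper: Dark rubber stopper, 21 mm head 6 mm thick, in the mouth of the cartridge between the jaws. Origin on its axis 9 mm inside the head's outer face; it goes home along its +y.
- cartridge: Glass cartridge, 24 mm diameter, 42 mm long, lying level across the jaws, fixed in its cradle against a set screw in the fixed jaw. Its origin is on the bench 70 mm (along its -x) from the cartridge's axis; it sits up to 6 mm along its y from the tongs' origin, different each time.
- beaker: Bystander: glass beaker, 64 mm wide, 70 mm high. Origin under its centre.
- jar: Bystander: white lidded jar, 48 mm wide, 65 mm high. Origin under its centre.
- tipbox: Bystander: clear pipette-tip box with lid, 92 x 67 x 57 mm. Origin under its centre.

How it is judged (in metres and radians):
On the way:
1. stopper home and pressed by the locked tongs, with nothing of the robot touching them (value of joint stopper_depth above 0.008 m and contact force between jaw and stopper above 3 N and contact force between each of the arm, the fingers and clamp below 0.1 N), for 0.8 s.
At the end, for the whole second after the job is handed in: The stopper is within 1 mm of fully home, and the tongs are open again: the loose jaw within 0.03 rad of fully open and at rest, the sprung handle not pressed down (value of joint stopper_depth above 0.008 m and value of joint jaw_angle below 0.03 rad and velocity of joint jaw_angle between -0.05 and 0.05 rad/s and value of joint sprung_bend below 0.02 rad); the robot touches nothing.
It fails at once if the jaw presses the stopper with more than 40 N: the glass cracks (contact force between jaw and stopper above 40 N).
It fails at once if the sprung handle is pressed down more than 0.14 rad: it bends for good (value of joint sprung_bend above 0.14 rad).
It fails at once if a bystander is moved more than 20 mm (distance of any of beaker, jar, tipbox from where it was at the start of the episode above 0.02 m).
It also fails if it takes over 51 s, if anything falls off the work surface, if the arm or the gripper's body presses on something with over 40 N, if the wrist force passes 120 N, or if a joint passes its speed limit or range.

## Robot

A 6-joint arm with a two-finger parallel gripper is mounted at the origin on the work surface. World frame = base frame: x ahead of the robot, y to its left, z up, the work surface at z = 0. Lengths are in m, angles in degrees, forces in N, time in s.
With the tool pointing down it reaches from about 0.4 to 0.825 m from the base axis. Payload 7 kg.
Tool frame: the origin (TCP) lies at the very end of the fingers, on their centre line; the grasp point (between the pads) lies 19 mm behind it; z points along the fingers, y is the line along which they close (so a half turn about z gives the same grasp; the last joint's range is limited). The gripper opens to 88 mm and grips with 3 to 60 N. Pads are 19 mm wide; open, the fingers measure 130 mm over their backs; the gripper's body (78 mm by 193 mm) begins 47 mm behind the grasp point.
Start: joints at [-51.675, 20.546, 0.682, 0, -70.136, -16.507], TCP at [0.251, -0.627, 0.192] pointing down, gripper open.
Joint ranges: [-176.03, 176.03], [-82.01, 121.73], [-58.28, 71.71], [-173.87, 95.51], [-174.79, -0.11], [-173.66, 173.66]. Speed limits (degrees/s): [136.94, 136.94, 172.46, 180, 180, 180].

## Interface

Orientations are given as [roll, pitch, yaw] about the fixed x, y, z axes, in that order (R = Rz(yaw) Ry(pitch) Rx(roll)).
In Python, from plant import ctrl, viewer gives the robot as it stands.
- The arm moves only by the tool servo_tool, never from a script. Its argument "rows" is a list of rows, each a list of 6 numbers: the shift along the world's x, y, z in mm, then the turn, a rotation vector about the world's x, y, z in degrees. A call has 1 to 5 rows; each row shifts and turns the commanded pose from where the row before left it; what a row does not reach is not made up. A row lasts 1/12 s, in which the tool goes at most 41.7 mm and 7.16 degrees, less where a joint would pass 70% of its speed; a pose out of reach is approached as far as the arm can. A call is refused whole if a number of a shift passes 41.7 or a number of a turn 7.16, either way. A call with a gripper value outside its range is refused whole. "fingers" is the finger opening in mm, from 0 to 87.6, set as the call begins (left out, the last holds). The fingers move at their own pace and stop on an object; the grip force is fixed at half the most. Time passes only in rows, so rows that do not move let the fingers close. It gives the time, the measured TCP pose, the force and the opening at its end, in the units of the state.
- ctrl.get_obs(): the state, without advancing time (a new reading comes with each control period).
- viewer.snapshot(name): name is "scene" or "top"; returns (picture, depth): 480x640x3 uint8, red, green, blue; 480x640 float32, m along the optical axis (not along the pixel's ray), 0 where there is no reading.
- viewer.calibration(name): a dict with "fx", "fy", "cx", "cy" (pixels), "origin" and "rotation" of the camera in the world. Camera axes: x right, y up, looking along -z (the intrinsics and any distortion apply to the point x, -y, -z); pixel columns grow to the right and rows downward; lengths in m; the calibration is good to about 2 mm. A picture is of the moment at which its call begins. calibration takes no time and is no camera call.
- ctrl.close_job(): hands the job in, once; it reports no verdict.
The state is a dict: "clock": time; "joint_pos": joint angles; "qvel": joint speeds; "tau": joint torques, N m; "tool_pos": TCP position; "orientation": TCP orientation; "force": force on the tool from outside, world axes, zero at the start; "moment": the same for the moment, N m; "opening": finger opening in m.
Only numpy, scipy, OpenCV 4.12 (cv2) and the standard library are available. Lean on these libraries where they do the work, as an engineer would, in place of code of your own. Each camera call takes 0.05 s, during which the arm holds its last target. There are 200 camera calls.

## Working session

There is one attempt and no reset: what is moved stays moved. The work goes in short steps, Python scripts to look and compute and a tool call to move; the robot and the scene stay as the last step left them, time stands still between calls to the robot, and variables do not carry over. Pictures are saved under pics/ and viewed, on a budget of 10 in all, crops included, one or two more only if the job needs it, and the job is handed in when it is done.

Besides the shell and the picture viewer there is one more tool, called by a JSON object that holds its "api" and its "payload", one argument or row to a line. servo_tool: Moves the arm, as the interface text tells. Its arguments: {"type":"object","properties":{"rows":{"type":"array","items":{"type":"array","items":{"type":"number"}}},"fingers":{"type":"number"}},"required":["rows"]}

```bash
mkdir -p pics; python3 - <<'E'
from plant import ctrl, viewer
import cv2,numpy as np
for n in("scene","top"):
    p,d=viewer.snapshot(n); cv2.imwrite(f"pics/{n}0.png",p[:,:,::-1]); np.save(f"{n}d.npy",d)
    print(n,viewer.calibration(n))
print(ctrl.get_obs())
E
```

```text
scene {'fx': 436.70978406430385, 'fy': 436.70978406430385, 'cx': 322.8733675024793, 'cy': 240.62471118629819, 'origin': array([1.07016915, 0.2042765 , 0.45864159]), 'rotation': array([ 55.05680048,  -0.38289453, 108.62573323])}
top {'fx': 579.5373469859943, 'fy': 579.5373469859943, 'cx': 311.3595781624868, 'cy': 242.74688222495084, 'origin': array([0.5017972 , 0.02470644, 1.04203825]), 'rotation': array([  4.56907792,   0.1684931 , -91.22731622])}
{'clock': 0.1, 'joint_pos': array([-5.16755844e+01,  2.05883548e+01,  6.37515145e-01, -1.76507172e-02,
       -7.01359457e+01, -1.65070649e+01]), 'qvel': array([-0.01005843, -0.07421567,  0.16799271,  0.09568936, -0.04492032,
        0.05543048]), 'tau': array([-1.60344749e-03, -5.84160340e+01,  2.93753529e+01,  7.01553494e+00,
        1.01760085e-02, -5.83852352e-05]), 'tool_pos': array([ 0.2506431 , -0.62619695,  0.19149368]), 'orientation': array([ 1.79912076e+02, -8.75128122e-03, -1.58188653e+02]), 'force': array([ 0.5211149 , -0.11524069, -0.35536815]), 'moment': array([-0.05944307,  0.00499173, -0.09089465]), 'opening': 0.08774927973384965}
```

View pics/top0.png

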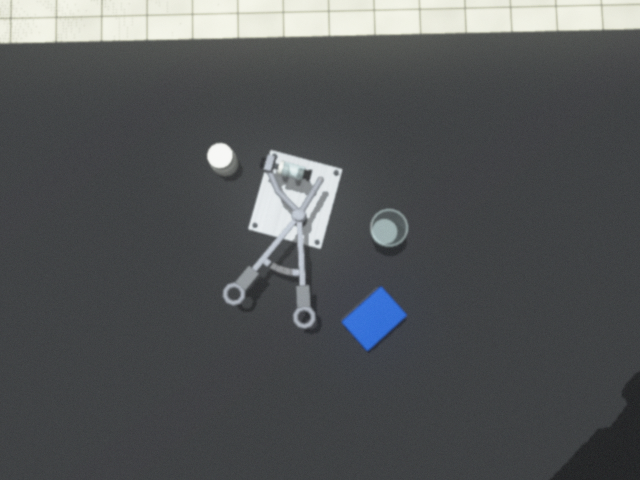

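View pics/scene0.png

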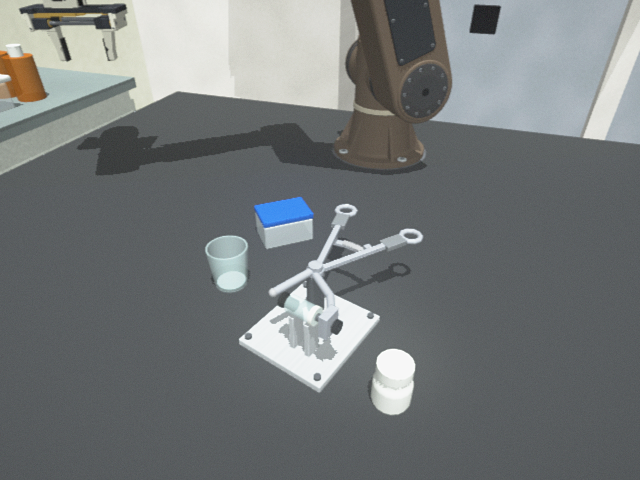

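```bash
cat > h.py <<'E'
import numpy as np, cv2
from scipy.spatial.transform import Rotation as R
from plant import ctrl, viewer
def rays(n,uv):
    c=viewer.calibration(n); uv=np.atleast_2d(uv).astype(float)
    v=np.c_[(uv[:,0]-c['cx'])/c['fx'],-(uv[:,1]-c['cy'])/c['fy'],-np.ones(len(uv))]
    return c['origin'],R.from_euler('xyz',c['rotation'],degrees=True).apply(v)
def plane(n,uv,z):
    o,r=rays(n,uv); return o+r*((z-o[2])/r[:,2])[:,None]
def cloud(n,d):
    v,u=np.nonzero(d>0); o,r=rays(n,np.c_[u,v]); return np.c_[u,v],o+r*d[v,u][:,None]
E
python3 - <<'E'
from h import *
d=np.load("topd.npy"); uv,P=cloud("top",d)
k=(uv[:,0]>200)&(uv[:,0]<345)&(uv[:,1]>140)&(uv[:,1]<340)
print("bench z",np.median(P[(uv[:,1]>350)&(uv[:,0]<300)][:,2]))
m=k&(P[:,2]>.068)&(P[:,2]<.1); print(m.sum())
im=cv2.imread("pics/top0.png")
mm=np.zeros((480,640),np.uint8); q=uv[m]; mm[q[:,1],q[:,0]]=255
c=cv2.resize(im[140:340,200:345],None,fx=4,fy=4,interpolation=cv2.INTER_CUBIC)
# grid ticks each 20 px
for i in range(0,145,20): cv2.putText(c,str(200+i),(i*4,10),0,.35,(0,255,255))
for i in range(0,200,20): cv2.putText(c,str(140+i),(0,i*4+4),0,.35,(0,255,255))
o=cv2.resize(mm[140:340,200:345],None,fx=1.5,fy=1.5)
c=cv2.resize(c,None,fx=.72,fy=.72)
canvas=np.zeros((600,800,3),np.uint8); canvas[:c.shape[0],:c.shape[1]]=c; canvas[:o.shape[0],500:500+o.shape[1]]=o[:,:,None]
cv2.imwrite("pics/crop1.png",canvas)
g=[[299,215],[234,293],[304,317],[303,295],[246,278]]
print(plane("top",g,.0845).round(4))
for u,v in g:
    s=(abs(uv[:,0]-u)<3)&(abs(uv[:,1]-v)<3); print(P[s][:,2].round(3)[:12])
s=uv
for nm,u0,u1,v0,v1 in(("beaker",365,412,205,255),("jar",200,242,138,180),("box",338,410,284,354)):
    s=(uv[:,0]>u0)&(uv[:,0]<u1)&(uv[:,1]>v0)&(uv[:,1]<v1)&(P[:,2]>.02); print(nm,P[s].min(0).round(3),P[s].max(0).round(3))
E
```

```text
bench z 3.95298046749204e-05
3347
[[0.6251 0.0455 0.0845]
 [0.4981 0.155  0.0845]
 [0.4564 0.0406 0.0845]
 [0.4924 0.0415 0.0845]
 [0.5224 0.135  0.0845]]
[0.09  0.09  0.094 0.091 0.089 0.092 0.091 0.089 0.093 0.094 0.093 0.094]
[ 0.001  0.     0.    -0.001  0.     0.004 -0.003 -0.001 -0.     0.002
 -0.004 -0.001]
[-0.     0.    -0.002  0.001  0.001  0.     0.001  0.001 -0.003  0.002
  0.001 -0.003]
[0.084 0.084 0.085 0.085 0.084 0.084 0.085 0.085 0.083 0.083 0.084 0.082]
[0.085 0.084 0.084 0.083 0.083 0.088 0.083 0.084 0.086 0.085 0.082 0.086]
beaker [ 0.573 -0.136  0.02 ] [ 0.634 -0.075  0.074]
jar [0.71  0.156 0.02 ] [0.756 0.2   0.069]
box [ 0.397 -0.132  0.02 ] [ 0.505 -0.023  0.064]
```

View pics/crop1.png

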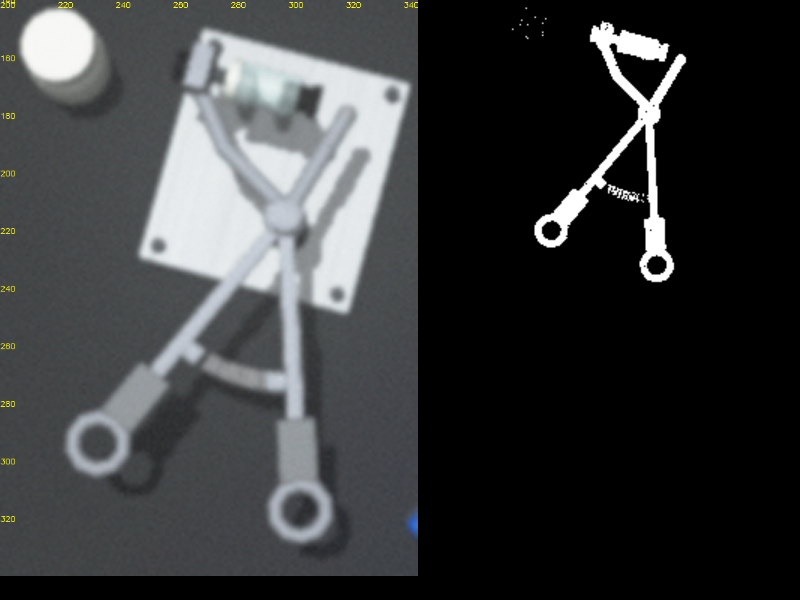

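```bash
cat > fit.py <<'E'
from h import *
from scipy.optimize import least_squares
def fit(d,img=None):
    uv,P=cloud("top",d)
    k=(uv[:,0]>200)&(uv[:,0]<345)&(uv[:,1]>140)&(uv[:,1]<340)&(P[:,2]>.07)&(P[:,2]<.1)
    m=np.zeros((480,640),np.uint8); q=uv[k]; m[q[:,1],q[:,0]]=255
    cs,hi=cv2.findContours(m,cv2.RETR_CCOMP,cv2.CHAIN_APPROX_NONE)
    out=[]
    for c,h in zip(cs,hi[0]):
        if h[3]>=0 and 60<cv2.contourArea(c)<400:
            M=cv2.moments(c); out.append((M['m10']/M['m00'],M['m01']/M['m00'],cv2.contourArea(c)))
    return m,out
if __name__=="__main__":
    m,o=fit(np.load("topd.npy")); print(o)
    o=sorted(o)[:2] if len(o)>1 else o
    L,S=plane("top",[a[:2] for a in o],.082)[:,:2]
    ch=np.linalg.norm(L-S); print("rings",L,S,"chord",ch,"expect",2*.169*np.sin(.37))
    mid=(L+S)/2; e=(L-S)/ch; nrm=np.array([e[1],-e[0]]); nrm*=np.sign(nrm[0])
    piv=mid+nrm*.169*np.cos(.37); print("pivot",piv, "vs ray",plane("top",[[299,215]],.09))
    for nm,r in(("loose",L),("sprung",S)):
        u=(r-piv)/np.linalg.norm(r-piv); print(nm,"ang",np.degrees(np.arctan2(u[1],u[0])),"pad",piv+.135*u)
    for nm,u0,u1,v0,v1 in(("pivot",292,306,208,222),):
        uv,P=cloud("top",np.load("topd.npy")); s=(P[:,2]>.087)&(uv[:,0]>u0)&(uv[:,0]<u1)&(uv[:,1]>v0)&(uv[:,1]<v1); print("pivot cap",P[s].mean(0))
E
python3 fit.py
```

```text
[(304.0238095238095, 316.3956916099773, 147.0), (233.78713450292395, 293.212865497076, 142.5)]
rings [0.49776876 0.15571953] [0.4572976  0.04055534] chord 0.12206845223189901 expect 0.12222601600415715
pivot [0.62618464 0.04589814] vs ray [[0.62440608 0.04533293 0.09      ]]
loose ang 139.46290355009776 pad [0.52358662 0.13364007]
sprung ang -178.18803160213747 pad [0.49125214 0.0416295 ]
pivot cap [0.62597451 0.04583618 0.09120383]
```

{"api": "servo_tool", "payload": {
  "rows": [
    [15.3,39.9,0,0,0,5.88],
    [15.3,39.9,0,0,0,5.88],
    [15.3,39.9,0,0,0,5.88],
    [15.3,39.9,0,0,0,5.88],
    [15.3,39.9,0,0,0,5.88]
  ],
  "fingers": 0
}}

```text
clock: 0.52
tool_pos: [0.3254, -0.4302, 0.1919]
orientation: [180.0, 0.0, -128.5]
force: [0.9, 0.4, 0.7]
opening: 0.0598
```

{"api": "servo_tool", "payload": {
  "rows": [
    [15.3,39.9,0,0,0,5.88],
    [15.3,39.9,0,0,0,5.88],
    [15.3,39.9,0,0,0,5.88],
    [15.3,39.9,0,0,0,5.88],
    [15.3,39.9,0,0,0,5.88]
  ]
}}

```text
clock: 0.93
tool_pos: [0.4, -0.2356, 0.1924]
orientation: [-180.0, 0.0, -99.1]
force: [2.1, -0.8, 0.2]
opening: 0.0264
```

{"api": "servo_tool", "payload": {
  "rows": [
    [15.3,39.9,0,0,0,5.88],
    [15.3,39.9,0,0,0,5.88],
    [15.3,39.9,0,0,0,5.88],
    [15.3,39.9,0,0,0,5.88],
    [15.3,39.9,0,0,0,5.88]
  ]
}}

```text
clock: 1.35
tool_pos: [0.4746, -0.0409, 0.1925]
orientation: [-180.0, 0.0, -69.7]
force: [1.0, -0.9, -0.6]
opening: 0.0007
```

{"api": "servo_tool", "payload": {
  "rows": [
    [15.3,39.9,0,0,0,5.88],
    [15.3,39.9,0,0,0,5.88],
    [15.3,39.9,0,0,0,5.88],
    [15.3,39.9,0,0,0,5.88],
    [0,0,0,0,0,0]
  ]
}}

```text
clock: 1.77
tool_pos: [0.5364, 0.118, 0.1915]
orientation: [-180.0, -0.0, -45.9]
force: [0.3, -0.6, 0.9]
opening: 0.0
```

{"api": "servo_tool", "payload": {
  "rows": [
    [10,27,0,0,0,2.7],
    [10,27,0,0,0,2.7],
    [0,0,-30,0,0,0],
    [0,0,-30,0,0,0],
    [0,0,-30,0,0,0]
  ]
}}

```text
clock: 2.18
tool_pos: [0.5542, 0.1671, 0.1011]
orientation: [-180.0, 0.0, -41.0]
force: [0.6, 0.1, -0.7]
opening: 0.0004
```

{"api": "servo_tool", "payload": {
  "rows": [
    [0,0,-26,0,0,0],
    [0,0,-10,0,0,0],
    [0,0,0,0,0,0]
  ]
}}

```text
clock: 2.43
tool_pos: [0.5525, 0.1654, 0.0636]
orientation: [179.7, 0.1, -41.1]
force: [-0.1, -0.4, 1.6]
opening: 0.0002
```

```bash
python3 - <<'E'
from h import *
p,d=viewer.snapshot("scene"); cv2.imwrite("pics/s1.png",p[120:340,200:480,::-1].repeat(2,0).repeat(2,1))
print(ctrl.get_obs())
E
```

```text
{'clock': 2.4833, 'joint_pos': array([ 3.60709512e+01,  1.80992075e+01, -2.10464965e+01,  1.71662494e-02,
       -5.09901051e+01,  1.28581214e+01]), 'qvel': array([ 0.08538638, -2.01897417,  2.34684949,  0.75637361, -0.78380355,
        0.03070994]), 'tau': array([-2.16536995e-03, -4.75883067e+01,  2.27007741e+01,  5.35568878e+00,
        2.80314256e-01, -2.14876680e-03]), 'tool_pos': array([0.55390388, 0.16607342, 0.06576939]), 'orientation': array([ 1.79864633e+02,  1.72435546e-02, -4.10601266e+01]), 'force': array([-0.39881982,  0.03637559,  0.74510162]), 'moment': array([-0.00731278,  0.0421719 ,  0.00045779]), 'opening': 0.0004237237344143148}
```

View pics/s1.png

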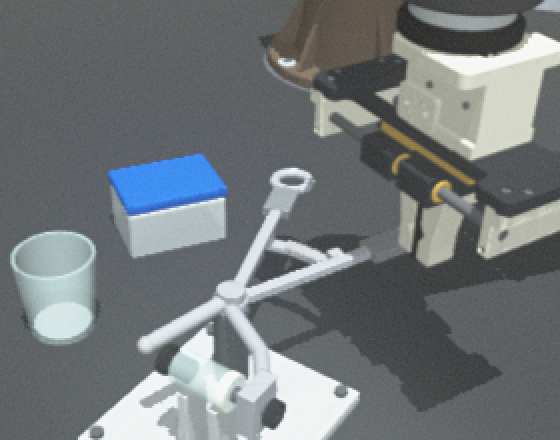

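{"api": "servo_tool", "payload": {
  "rows": [
    [-2.5,-3,0,0,0,0],
    [-1.5,-1.8,0,0,0,0],
    [-1.2,-1.4,0,0,0,0],
    [-1.2,-1.4,0,0,0,0],
    [-1,-1.2,0,0,0,0.5]
  ]
}}

```text
clock: 2.9
tool_pos: [0.5471, 0.1578, 0.0673]
orientation: [-179.9, -0.0, -40.6]
force: [0.5, -0.5, 0.2]
opening: 0.0005
```

{"api": "servo_tool", "payload": {
  "rows": [
    [-1.35,-1.1,0,0,0,0.7],
    [-1.35,-1.1,0,0,0,0.7],
    [-1.35,-1.1,0,0,0,0.7],
    [-1.35,-1.1,0,0,0,0.7],
    [-1.35,-1.1,0,0,0,0.7]
  ]
}}

```text
clock: 3.32
tool_pos: [0.54, 0.1521, 0.0663]
orientation: [180.0, 0.0, -37.0]
force: [-0.1, 0.7, 0.1]
opening: 0.0006
```

{"api": "servo_tool", "payload": {
  "rows": [
    [-1.1,-1.3,0,0,0,0],
    [-1.1,-1.3,0,0,0,0],
    [-1.1,-1.3,0,0,0,0]
  ]
}}

```text
clock: 3.57
tool_pos: [0.5367, 0.1482, 0.0663]
orientation: [180.0, 0.0, -37.1]
force: [0.4, 0.2, -0.3]
opening: -0.0002
```

{"api": "servo_tool", "payload": {
  "rows": [
    [-1.1,-1.3,0,0,0,0],
    [-1.1,-1.3,0,0,0,0],
    [-1.1,-1.3,0,0,0,0]
  ]
}}

```text
clock: 3.82
tool_pos: [0.5334, 0.1443, 0.0664]
orientation: [180.0, 0.0, -37.1]
force: [-0.2, 1.0, 0.0]
opening: 0.0003
```

```bash
python3 - <<'E'
from h import *
p,d=viewer.snapshot("scene"); q,_=viewer.snapshot("top")
a=cv2.resize(p[150:290,280:460,::-1],None,fx=2.8,fy=2.8,interpolation=cv2.INTER_CUBIC); b=cv2.resize(q[140:340,200:345,::-1],(290,400))
c=np.zeros((400,800,3),np.uint8); c[:a.shape[0],:a.shape[1]]=a; c[:,510:]=b
cv2.imwrite("pics/s2.png",c)
E
```

```text
(no output)
```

View pics/s2.png

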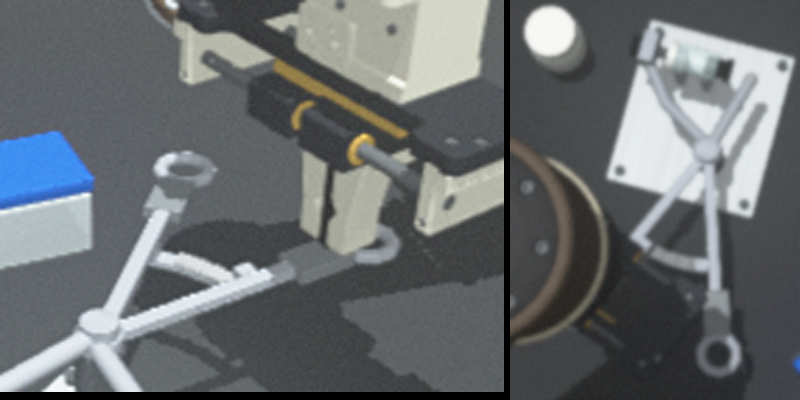

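```bash
cat >> h.py <<'E'
def proj(n,X):
    c=viewer.calibration(n); q=R.from_euler('xyz',c['rotation'],degrees=True).inv().apply(np.atleast_2d(X)-c['origin'])
    return np.c_[c['cx']-c['fx']*q[:,0]/q[:,2],c['cy']+c['fy']*q[:,1]/q[:,2]]
E
python3 - <<'E'
from h import *
s=ctrl.get_obs(); print(s['tool_pos'],s['force'])
X=np.array([s['tool_pos'],[.5236,.1336,.0845],[.4978,.1557,.082],[.626,.0458,.09]])
print(((proj("scene",X)-[280,150])*2.8).round(0))
E
```

```text
[0.53335452 0.14423161 0.06637299] [-0.17451439 -0.45811731  0.19028342]
[[328. 291.]
 [315. 249.]
 [364. 235.]
 [ 98. 319.]]
```

```bash
python3 - <<'E'
from h import *
p,d=viewer.snapshot("scene")
print(((proj("scene",[[.5539,.1661,.0658]])-[200,120])*2))
uv,P=cloud("scene",d)
k=(P[:,0]>.42)&(P[:,0]<.6)&(P[:,1]>.08)&(P[:,1]<.22)&(P[:,2]>.055)&(P[:,2]<.125)
o=.65*(P[:,0]-.626)+.76*(P[:,1]-.0458); r=-.76*(P[:,0]-.626)+.65*(P[:,1]-.0458)
for z0 in np.arange(.055,.125,.005):
    m=k&(P[:,2]>=z0)&(P[:,2]<z0+.005)&(r>.1)&(r<.155)
    if m.sum()>3: print(round(z0,3),m.sum(),"s",np.percentile(o[m]*1e3,[2,50,98]).round(1),"r",np.percentile(r[m]*1e3,[2,50,98]).round(1))
a=cv2.resize(p[190:270,360:440,::-1],(600,600),interpolation=cv2.INTER_CUBIC); cv2.imwrite("pics/s3.png",a)
print(((proj("scene",[[.5333,.1442,.0664]])-[360,190])*7.5))
E
```

```text
[[418.75600908 289.99099038]]
0.075 58 s [ 5.2 11.8 13.7] r [102.  125.1 152.8]
0.08 229 s [-8.1  5.5 14.1] r [101.7 125.3 153.6]
0.085 34 s [-6.9  4.4 12.7] r [115.3 129.1 138.8]
0.1 25 s [ 5.2 17.7 30.4] r [122.1 124.6 144.3]
0.105 82 s [ 0.3 25.3 31.5] r [121.4 123.8 143.7]
0.11 77 s [ 0.5 25.6 31.4] r [121.3 124.2 145.3]
0.115 80 s [ 0.9 26.2 31.7] r [121.5 123.7 145. ]
0.12 82 s [-0.1 23.  32.1] r [121.4 124.5 144.1]
[[278.74585037 478.08888289]]
```

View pics/s3.png

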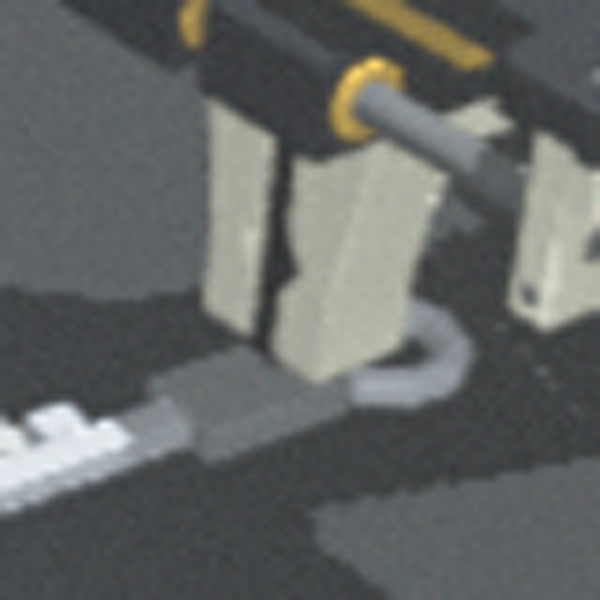

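```bash
python3 - <<'E'
from h import *
for z in (.09,.095,.098,.1,.102,.105):
    X=plane("scene",[[402.7,240.9],[394.5,234.5]],z)
    d=X[:,:2]-[.626,.0458]
    print(z,"s",(d@[.65,.76]*1e3).round(1),"r",(d@[-.76,.65]*1e3).round(1))
print(ctrl.get_obs()['joint_pos'])
E
```

```text
0.09 s [17.4 -2. ] r [139.4 139.5]
0.095 s [22.7  3.6] r [134.3 134.4]
0.098 s [25.9  6.9] r [131.3 131.4]
0.1 s [28.   9.1] r [129.2 129.3]
0.102 s [30.1 11.4] r [127.2 127.3]
0.105 s [33.3 14.7] r [124.2 124.3]
[ 3.54472134e+01  1.58188320e+01 -2.43397684e+01 -1.05518444e-03
 -4.98416725e+01  1.74856389e+01]
```

{"api": "servo_tool", "payload": {
  "rows": [
    [5,5.5,0,0,0,-0.7],
    [5,5.5,0,0,0,-0.7],
    [5,5.5,0,0,0,-0.7],
    [0,0,-8,0,0,-0.7],
    [0,0,-8,0,0,-0.7]
  ]
}}

```text
clock: 4.38
tool_pos: [0.5491, 0.1617, 0.0498]
orientation: [-180.0, -0.0, -40.6]
force: [-0.4, 0.5, -0.1]
opening: 0.0005
```

{"api": "servo_tool", "payload": {
  "rows": [
    [0,0,-8,0,0,0],
    [0,0,-6,0,0,0],
    [0,0,-3,0,0,0],
    [0,0,0,0,0,0]
  ]
}}

```text
clock: 4.72
tool_pos: [0.5477, 0.1604, 0.0321]
orientation: [179.9, 0.0, -40.6]
force: [-0.2, 0.5, -0.0]
opening: 0.0003
```

```bash
cat > look.py <<'E'
from h import *
import sys
p,d=viewer.snapshot("scene"); s=ctrl.get_obs(); print(s['clock'],s['tool_pos'],s['orientation'],s['force'])
a=cv2.resize(p[170:290,300:460,::-1],(640,480),interpolation=cv2.INTER_CUBIC); cv2.imwrite(sys.argv[1],a)
uv,P=cloud("scene",d); D=P[:,:2]-[.626,.0458]; o=D@[.65,.76]; r=D@[-.76,.65]
for z0 in np.arange(.06,.11,.005):
    m=(P[:,2]>=z0)&(P[:,2]<z0+.005)&(r>.1)&(r<.155)&(abs(o)<.08)
    if m.sum()>3: print(round(z0,3),m.sum(),"s",np.percentile(o[m]*1e3,[2,50,98]).round(1),"r",np.percentile(r[m]*1e3,[2,50,98]).round(1))
E
python3 look.py pics/s4.png
```

```text
4.7667 [0.54819885 0.16061397 0.03284548] [ 1.79938929e+02  1.22423835e-02 -4.05595874e+01] [0.29079799 0.08326203 0.36191094]
0.065 15 s [31.3 39.6 51.1] r [122.2 124.2 140.3]
0.07 65 s [22.1 49.5 52.6] r [121.5 123.6 142.7]
0.075 114 s [ 5.1 32.7 53.1] r [103.1 122.5 141.4]
0.08 253 s [-8.3  6.  52.4] r [101.6 122.7 142. ]
0.085 91 s [-5.4 37.  53.3] r [114.8 122.9 142.2]
0.09 73 s [20.8 45.  54.6] r [120.8 123.2 141. ]
0.095 75 s [20.4 48.  55. ] r [121.4 123.4 142.4]
0.1 77 s [19.  46.1 56.2] r [121.6 122.7 142.9]
0.105 77 s [17.8 45.7 57.3] r [121.3 122.6 138.6]
```

View pics/s4.png

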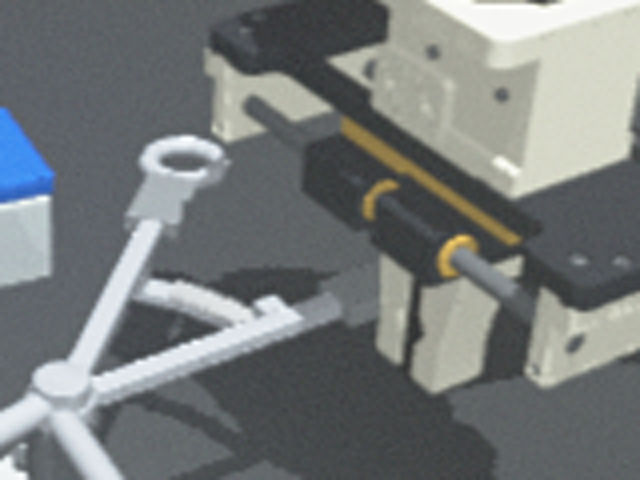

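```bash
python3 - <<'E'
from h import *
for px in ([436,266],[354.5,203]):
  for z in (.085,.09,.095,.1,.105,.11,.12):
    X=plane("scene",[px],z); d=X[:,:2]-[.626,.0458]
    print(px,z,"s",(d@[.65,.76]*1e3).round(1),"r",(d@[-.76,.65]*1e3).round(1))
d=viewer.snapshot("scene")[1]; uv,P=cloud("scene",d); D=P[:,:2]-[.626,.0458]; o=D@[.65,.76]; r=D@[-.76,.65]
for a,b in((-.075,-.045),(.11,.15)):
    m=(o>a)&(o<b)&(r>.085)&(r<.18)&(P[:,2]>.06)&(P[:,2]<.14); print(a,np.histogram(P[m][:,2],np.arange(.06,.145,.005))[0], r[m].min() if m.any() else 0)
E
```

```text
[436, 266] 0.085 s [82.8] r [145.4]
[436, 266] 0.09 s [87.1] r [140.3]
[436, 266] 0.095 s [91.5] r [135.2]
[436, 266] 0.1 s [95.9] r [130.2]
[436, 266] 0.105 s [100.2] r [125.1]
[436, 266] 0.11 s [104.6] r [120.]
[436, 266] 0.12 s [113.3] r [109.8]
[354.5, 203] 0.085 s [-117.8] r [145.7]
[354.5, 203] 0.09 s [-110.7] r [140.6]
[354.5, 203] 0.095 s [-103.7] r [135.5]
[354.5, 203] 0.1 s [-96.6] r [130.4]
[354.5, 203] 0.105 s [-89.5] r [125.4]
[354.5, 203] 0.11 s [-82.5] r [120.3]
[354.5, 203] 0.12 s [-68.4] r [110.1]
-0.075 [ 0  0  0 10 18  2  0  0  0  0  0  0  0  0  2 11] 0.0859434050462218
0.11 [  0   0   0   0   0   0   0   0   0   0   0   0   0   0  42 152] 0.09389716459680755
```

{"api": "servo_tool", "payload": {
  "rows": [
    [-2,-2.3,0,0,0,0],
    [-1.6,-1.9,0,0,0,0],
    [-1.1,-1.3,0,0,0,0],
    [-1.1,-1.3,0,0,0,0]
  ]
}}

```text
clock: 5.15
tool_pos: [0.5428, 0.1542, 0.0337]
orientation: [-179.9, -0.0, -40.6]
force: [-0.3, 2.0, 0.5]
opening: 0.0004
```

{"api": "servo_tool", "payload": {
  "rows": [
    [-1.1,-1.3,0,0,0,0],
    [-1.1,-1.3,0,0,0,0],
    [-1.1,-1.3,0,0,0,0]
  ]
}}

```text
clock: 5.4
tool_pos: [0.5399, 0.1509, 0.0337]
orientation: [-179.9, -0.0, -40.6]
force: [-0.5, 3.6, 0.8]
opening: 0.0006
```

{"api": "servo_tool", "payload": {
  "rows": [
    [-1.3,-1.1,0,0,0,0.8],
    [-1.3,-1.1,0,0,0,0.8],
    [-1.3,-1.1,0,0,0,0.8],
    [-1.3,-1.1,0,0,0,0.8],
    [-1.3,-1.1,0,0,0,0.8]
  ]
}}

```text
clock: 5.82
tool_pos: [0.5346, 0.1466, 0.0341]
orientation: [-179.7, -0.1, -36.4]
force: [1.6, 10.9, 0.4]
opening: 0.0007
```

```bash
cat > st.py <<'E'
from h import *
s=ctrl.get_obs(); D=(s['tool_pos'][:2]-[.626,.0458])*1e3; rho=np.hypot(*D); f=s['force']; yaw=s['orientation'][2]+180
u=lambda a:np.array([np.cos(np.radians(a)),np.sin(np.radians(a))])
# handle angle if finger flank 28 mm from handle centre line
th=np.degrees(np.arctan2(D[1],D[0])+np.arcsin(28/rho))
print("t",round(s['clock'],2),"handle",th.round(2),"travel mm",np.radians(th-139.46)*135,"yaw",yaw.round(2),"r",np.sqrt(rho**2-28**2),"f",f.round(2),"Fpush",-f@np.r_[u(th+90),0],"Fr",f@np.r_[u(th),0])
t=u(th+90)*1.67; print("row",t.round(2))
E
python3 st.py
```

```text
t 5.82 handle 144.06 travel mm 10.842464858897674 yaw 143.56 r 133.13040770648638 f [ 1.56 10.85  0.38] Fpush 9.700326943072126 Fr 5.105605503063339
row [-0.98 -1.35]
```

{"api": "servo_tool", "payload": {
  "rows": [
    [-1.15,-1.2,0,0,0,0.75],
    [-1.15,-1.2,0,0,0,0.75],
    [-1.15,-1.2,0,0,0,0.75]
  ]
}}

```text
clock: 6.07
tool_pos: [0.5308, 0.1426, 0.034]
orientation: [-179.8, -0.1, -34.2]
force: [0.4, 9.9, 1.1]
opening: -0.0001
```

```bash
python3 st.py
```

```text
t 6.07 handle 146.42 travel mm 16.39239753553688 yaw 145.81 r 132.8906724998579 f [0.36 9.89 1.08] Fpush 8.43714470400708 Fr 5.165798330474931
row [-0.92 -1.39]
```

{"api": "servo_tool", "payload": {
  "rows": [
    [-1.2,-1.15,0,0,0,0.72],
    [-1.2,-1.15,0,0,0,0.72],
    [-1.2,-1.15,0,0,0,0.72]
  ]
}}

```text
clock: 6.32
tool_pos: [0.5271, 0.1387, 0.0339]
orientation: [-179.9, -0.1, -32.0]
force: [2.5, 8.4, 1.6]
opening: 0.0003
```

```bash
python3 st.py
```

```text
t 6.32 handle 148.71 travel mm 21.80499982954618 yaw 147.97 r 132.77331958937918 f [2.49 8.39 1.56] Fpush 8.46445962638363 Fr 2.225858419656013
row [-0.87 -1.43]
```

{"api": "servo_tool", "payload": {
  "rows": [
    [-1.15,-1.2,0,0,0,0.72],
    [-1.15,-1.2,0,0,0,0.72],
    [-1.15,-1.2,0,0,0,0.72]
  ]
}}

```text
clock: 6.57
tool_pos: [0.5237, 0.1351, 0.0339]
orientation: [-179.9, -0.1, -29.9]
force: [3.1, 5.0, -0.2]
opening: 0.0004
```

```bash
python3 st.py
```

```text
t 6.57 handle 150.79 travel mm 26.698483166212995 yaw 150.14 r 132.82943458037553 f [ 3.08  5.01 -0.24] Fpush 5.878238791455883 Fr -0.2422533811614706
row [-0.81 -1.46]
```

{"api": "servo_tool", "payload": {
  "rows": [
    [-1.08,-1.28,0,0,0,0.72],
    [-1.08,-1.28,0,0,0,0.72],
    [-1.08,-1.28,0,0,0,0.72]
  ]
}}

```text
clock: 6.82
tool_pos: [0.5215, 0.1326, 0.0343]
orientation: [-179.7, -0.1, -27.7]
force: [2.1, 7.4, -0.4]
opening: 0.0004
```

```bash
python3 st.py
```

```text
t 6.82 handle 152.18 travel mm 29.97744829821046 yaw 152.3 r 132.90552699804263 f [ 2.08  7.37 -0.36] Fpush 7.4842221316531194 Fr 1.5997492207986663
row [-0.78 -1.48]
```

{"api": "servo_tool", "payload": {
  "rows": [
    [-1.05,-1.3,0,0,0,0.7],
    [-1.05,-1.3,0,0,0,0.7],
    [-1.05,-1.3,0,0,0,0.7]
  ]
}}

```text
clock: 7.07
tool_pos: [0.5184, 0.1286, 0.0343]
orientation: [-179.7, -0.2, -25.6]
force: [3.2, 12.0, -0.1]
opening: 0.0002
```

```bash
python3 st.py
```

```text
t 7.07 handle 154.33 travel mm 35.03452734997272 yaw 154.4 r 132.81977075710515 f [ 3.17 12.04 -0.07] Fpush 12.221596793371406 Fr 2.3608533320620473
row [-0.72 -1.51]
```

{"api": "servo_tool", "payload": {
  "rows": [
    [-1.0,-1.33,0,0,0,0.7],
    [-1.0,-1.33,0,0,0,0.7]
  ]
}}

```text
clock: 7.23
tool_pos: [0.516, 0.1251, 0.0341]
orientation: [-179.8, -0.1, -24.2]
force: [3.7, 6.9, -0.0]
opening: 0.0003
```

```bash
python3 st.py
```

```text
t 7.23 handle 156.15 travel mm 39.320169981998035 yaw 155.81 r 132.69819658110808 f [ 3.74  6.93 -0.02] Fpush 7.846319977909192 Fr -0.6203600961710324
row [-0.68 -1.53]
```

{"api": "servo_tool", "payload": {
  "rows": [
    [-0.98,-1.37,0,0,0,0.7],
    [-0.98,-1.37,0,0,0,0.7]
  ]
}}

```text
clock: 7.4
tool_pos: [0.5146, 0.1233, 0.0343]
orientation: [-179.7, -0.2, -22.8]
force: [3.5, 11.7, -1.3]
opening: 0.0003
```

```bash
python3 st.py
```

```text
t 7.4 handle 157.09 travel mm 41.528499262865246 yaw 157.2 r 132.7281884549684 f [ 3.49 11.66 -1.31] Fpush 12.098482824875909 Fr 1.3246625172748332
row [-0.65 -1.54]
```

{"api": "servo_tool", "payload": {
  "rows": [
    [-0.94,-1.38,0,0,0,0.7]
  ]
}}

```text
clock: 7.48
tool_pos: [0.5134, 0.1214, 0.0342]
orientation: [-179.8, -0.2, -22.1]
force: [5.0, 7.6, -1.0]
opening: 0.0004
```

{"api": "servo_tool", "payload": {
  "rows": [
    [-0.94,-1.38,0,0,0,0.7]
  ]
}}

```text
clock: 7.57
tool_pos: [0.5126, 0.1201, 0.0342]
orientation: [-179.7, -0.2, -21.4]
force: [4.1, 9.6, -1.4]
opening: 0.0005
```

```bash
python3 st.py
```

```text
t 7.57 handle 158.67 travel mm 45.25326204073327 yaw 158.61 r 132.66144318848643 f [ 4.1   9.6  -1.39] Fpush 10.429823066202186 Fr -0.3258318846753303
row [-0.61 -1.56]
```

{"api": "servo_tool", "payload": {
  "rows": [
    [-0.9,-1.4,0,0,0,0.7]
  ]
}}

```text
clock: 7.65
tool_pos: [0.5121, 0.1194, 0.0343]
orientation: [-179.7, -0.2, -20.7]
force: [4.0, 14.8, -2.2]
opening: 0.0003
```

{"api": "servo_tool", "payload": {
  "rows": [
    [-0.9,-1.4,0,0,0,0.7]
  ]
}}

```text
clock: 7.73
tool_pos: [0.5116, 0.1186, 0.0345]
orientation: [-179.6, -0.2, -20.0]
force: [3.8, 17.1, -1.6]
opening: 0.0002
```

```bash
python3 st.py
```

```text
t 7.73 handle 159.43 travel mm 47.059432952907635 yaw 160.0 r 132.6694170191263 f [ 3.78 17.08 -1.57] Fpush 17.316427423472234 Fr 2.4603762249134946
row [-0.59 -1.56]
```

{"api": "servo_tool", "payload": {
  "rows": [
    [0,0,0,0,0,0]
  ]
}}

```text
clock: 7.82
tool_pos: [0.5114, 0.1184, 0.0345]
orientation: [-179.6, -0.2, -20.0]
force: [3.0, 11.6, -0.8]
opening: 0.0005
```

```bash
python3 st.py
```

```text
t 7.82 handle 159.55 travel mm 47.32502928247775 yaw 160.01 r 132.70324656001458 f [ 2.96 11.62 -0.75] Fpush 11.924414466223554 Fr 1.293492530528219
row [-0.58 -1.56]
```

{"api": "servo_tool", "payload": {
  "rows": [
    [-0.85,-1.4,0,0,0,0.5]
  ]
}}

```text
clock: 7.9
tool_pos: [0.5107, 0.1172, 0.0344]
orientation: [-179.6, -0.2, -19.5]
force: [3.9, 12.4, -2.9]
opening: 0.0006
```

```bash
python3 st.py
```

```text
t 7.9 handle 160.17 travel mm 48.7862216916249 yaw 160.47 r 132.66185423172792 f [ 3.93 12.36 -2.86] Fpush 12.957334948635186 Fr 0.4947686533059704
row [-0.57 -1.57]
```

{"api": "servo_tool", "payload": {
  "rows": [
    [-0.85,-1.4,0,0,0,0.5]
  ]
}}

```text
clock: 7.98
tool_pos: [0.5099, 0.1157, 0.0344]
orientation: [-179.6, -0.2, -19.0]
force: [5.4, 14.1, -3.4]
opening: 0.0003
```

```bash
python3 st.py
```

```text
t 7.98 handle 160.88 travel mm 50.460438004462155 yaw 161.0 r 132.59037587694388 f [ 5.41 14.13 -3.39] Fpush 15.11899291580138 Fr -0.48693027593994387
row [-0.55 -1.58]
```

{"api": "servo_tool", "payload": {
  "rows": [
    [-0.55,-0.9,0,0,0,0.4]
  ]
}}

```text
clock: 8.07
tool_pos: [0.5095, 0.1149, 0.0344]
orientation: [-179.6, -0.3, -18.6]
force: [4.8, 15.7, -3.5]
opening: 0.0005
```

```bash
python3 st.py
```

```text
t 8.07 handle 161.24 travel mm 51.328886263785414 yaw 161.4 r 132.54149903509452 f [ 4.75 15.74 -3.45] Fpush 16.434141312027524 Fr 0.5613005423717581
row [-0.54 -1.58]
```

{"api": "servo_tool", "payload": {
  "rows": [
    [-0.4,-0.7,0,0,0,0.3]
  ]
}}

```text
clock: 8.15
tool_pos: [0.5093, 0.1146, 0.0345]
orientation: [-179.6, -0.3, -18.3]
force: [4.3, 15.5, -3.2]
opening: 0.0002
```

```bash
python3 st.py
```

```text
t 8.15 handle 161.42 travel mm 51.74658923818982 yaw 161.69 r 132.52416729469388 f [ 4.33 15.51 -3.19] Fpush 16.08182615749906 Fr 0.8416168000449361
row [-0.53 -1.58]
```

{"api": "servo_tool", "payload": {
  "rows": [
    [-0.5,-0.9,0,0,0,0.3]
  ]
}}

```text
clock: 8.23
tool_pos: [0.509, 0.1141, 0.0346]
orientation: [-179.5, -0.3, -18.0]
force: [4.9, 18.4, -2.5]
opening: 0.0005
```

```bash
python3 st.py
```

```text
t 8.23 handle 161.63 travel mm 52.24817086274647 yaw 161.98 r 132.52900340145464 f [ 4.9  18.35 -2.46] Fpush 18.962231991414416 Fr 1.1298272941015284
row [-0.53 -1.58]
```

{"api": "servo_tool", "payload": {
  "rows": [
    [0.6,1.6,0,0,0,0],
    [0.6,1.6,0,0,0,0],
    [0.9,2.8,0,0,0,0],
    [1.3,4,0,0,0,0],
    [2.5,7.5,0,0,0,0]
  ]
}}

```text
clock: 8.65
tool_pos: [0.51, 0.1265, 0.033]
orientation: [179.9, 0.1, -18.1]
force: [-0.3, -0.7, -0.9]
opening: 0.0006
```

{"api": "servo_tool", "payload": {
  "rows": [
    [4,12,0,0,0,0],
    [4,12,5,0,0,0],
    [0,0,30,0,0,0],
    [0,0,35,0,0,0],
    [0,0,35,0,0,0]
  ]
}}

```text
clock: 9.07
tool_pos: [0.5187, 0.152, 0.1393]
orientation: [179.9, 0.1, -18.1]
force: [0.7, 0.4, -0.3]
opening: 0.0004
```

{"api": "servo_tool", "payload": {
  "rows": [
    [15,20,0,0,0,0],
    [15,20,0,0,0,0],
    [15,20,0,0,0,0],
    [15,20,0,0,0,0],
    [0,0,0,0,0,0]
  ]
}}

```text
clock: 9.48
tool_pos: [0.5815, 0.2352, 0.1381]
orientation: [180.0, -0.1, -18.0]
force: [1.0, 0.1, -0.2]
opening: 0.0005
```

```bash
python3 st.py; python3 - <<'E'
from h import *
p,d=viewer.snapshot("scene"); q,_=viewer.snapshot("top")
a=cv2.resize(p[180:360,240:440,::-1],(500,450),interpolation=cv2.INTER_CUBIC); b=cv2.resize(q[140:340,200:345,::-1],(290,400))
c=np.zeros((450,800,3),np.uint8); c[:,:500]=a; c[:400,510:]=b
cv2.imwrite("pics/s5.png",c)
E
```

```text
t 9.48 handle 111.5 travel mm -65.868468651559 yaw 161.98 r 192.5638747861498 f [ 1.    0.14 -0.16] Fpush 0.9828053535774904 Fr -0.23166560295392732
row [-1.55 -0.61]
```

View pics/s5.png

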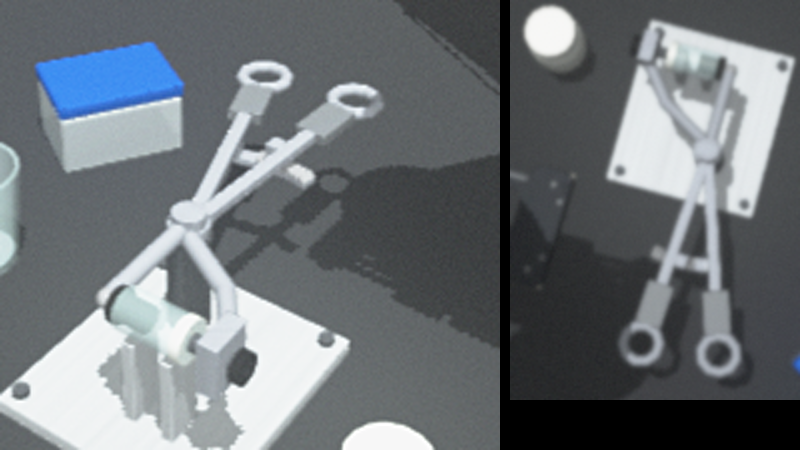

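```bash
cat > chk.py <<'E'
from fit import *
p,d=viewer.snapshot("top"); m,o=fit(d); piv=np.array([.6261,.0459])
for a in o:
    X=plane("top",[a[:2]],.082)[0,:2]-piv; an=np.degrees(np.arctan2(X[1],X[0]))%360; print("ring",np.linalg.norm(X).round(4),"ang",an.round(2),"turn rad",np.radians(an-139.46).round(3))
def jaw(d):
    uv,P=cloud("top",d); D=P[:,:2]-piv; rr=np.hypot(*D.T); an=np.degrees(np.arctan2(D[:,1],D[:,0]))
    s=(P[:,2]>.07)&(P[:,2]<.1)&(rr>.025)&(rr<.045)&(an>-80)&(an<8); return np.median(an[s]),s.sum()
a,b=jaw(np.load("topd.npy")),jaw(d); print("jaw",a,b,"turn rad",np.radians(b[0]-a[0]))
E
python3 chk.py; python3 -c "
from h import *
print(ctrl.get_obs()['clock'])"
```

```text
ring 0.1689 ang 181.81 turn rad 0.739
ring 0.1689 ang 159.84 turn rad 0.356
jaw (np.float64(-32.56985969541262), np.int64(78)) (np.float64(-16.715504516130554), np.int64(77)) turn rad 0.2767106986590879
9.6333
```

{"api": "servo_tool", "payload": {
  "rows": [
    [-15,-32.3,0,0,0,4],
    [-15,-32.3,0,0,0,4],
    [-15,-32.3,0,0,0,4],
    [-15,-32.3,0,0,0,4],
    [-15,-32.3,0,0,0,4]
  ]
}}

```text
clock: 10.05
tool_pos: [0.5025, 0.0683, 0.1386]
orientation: [180.0, 0.0, 2.1]
force: [1.2, -1.1, -0.2]
opening: 0.0004
```

{"api": "servo_tool", "payload": {
  "rows": [
    [-15,-32.3,0,0,0,0],
    [0,0,-30,0,0,0],
    [0,0,-30,0,0,0],
    [0,0,-15,0,0,0],
    [0,0,0,0,0,0]
  ]
}}

```text
clock: 10.47
tool_pos: [0.4861, 0.0361, 0.0608]
orientation: [179.9, 0.3, 1.8]
force: [-0.9, -0.7, -0.3]
opening: 0.0005
```

```bash
python3 - <<'E'
from h import *
s=ctrl.get_obs(); print(s['tool_pos'],s['orientation'],s['force'])
p,d=viewer.snapshot("scene"); uv,P=cloud("scene",d)
D=P[:,:2]-s['tool_pos'][:2]
m=(abs(D[:,0])<.02)&(abs(D[:,1])<.025)
print(np.histogram(P[m][:,2],np.arange(.07,.15,.004)))
E
```

```text
[0.48608634 0.03614864 0.0607854 ] [179.90264285   0.2948764    1.78053904] [-0.85695656 -0.72739775 -0.27834279]
(array([  0,   5,  20, 146,   0,   0,  17,  41,  51,  49,  53,  56,  42,
        48,  56,  58,  58,  79,  59]), array([0.07 , 0.074, 0.078, 0.082, 0.086, 0.09 , 0.094, 0.098, 0.102,
       0.106, 0.11 , 0.114, 0.118, 0.122, 0.126, 0.13 , 0.134, 0.138,
       0.142, 0.146]))
```

{"api": "servo_tool", "payload": {
  "rows": [
    [5,4,0,0,0,0],
    [0,1,-3,0,0,0],
    [0,0,-3,0,0,0],
    [0,0,-3,0,0,0],
    [0,0,0,0,0,0]
  ]
}}

```text
clock: 10.93
tool_pos: [0.4939, 0.0429, 0.0541]
orientation: [-180.0, 0.0, 1.9]
force: [-0.1, -0.6, -0.2]
opening: 0.0004
```

{"api": "servo_tool", "payload": {
  "rows": [
    [0,0,-2,0,0,0],
    [0,0,0,0,0,0]
  ]
}}

```text
clock: 11.1
tool_pos: [0.494, 0.0428, 0.0522]
orientation: [180.0, 0.0, 1.9]
force: [0.5, -0.9, -1.1]
opening: 0.0007
```

{"api": "servo_tool", "payload": {
  "rows": [
    [0,0,-2,0,0,0],
    [0,0,0,0,0,0]
  ]
}}

```text
clock: 11.27
tool_pos: [0.4942, 0.0428, 0.0502]
orientation: [-180.0, -0.0, 1.9]
force: [-0.1, 0.3, 0.8]
opening: 0.0005
```

{"api": "servo_tool", "payload": {
  "rows": [
    [-0.5,-0.3,-1.5,0,0,0],
    [0,0,0,0,0,0]
  ]
}}

```text
clock: 11.43
tool_pos: [0.494, 0.0426, 0.049]
orientation: [-180.0, -0.0, 1.9]
force: [0.7, -1.6, 2.0]
opening: 0.0006
```

{"api": "servo_tool", "payload": {
  "rows": [
    [0,0,-1.5,0,0,0],
    [0,0,0,0,0,0]
  ]
}}

```text
clock: 11.6
tool_pos: [0.494, 0.0425, 0.0475]
orientation: [-180.0, -0.0, 1.9]
force: [0.5, -0.1, 2.4]
opening: 0.0009
```

{"api": "servo_tool", "payload": {
  "rows": [
    [0,0,-1.5,0,0,0],
    [0,0,0,0,0,0]
  ]
}}

```text
clock: 11.77
tool_pos: [0.494, 0.0426, 0.046]
orientation: [-180.0, -0.0, 1.9]
force: [0.9, -0.2, 4.0]
opening: 0.0005
```

{"api": "servo_tool", "payload": {
  "rows": [
    [0,0,-2.2,0,0,0],
    [0,0,-2.2,0,0,0],
    [0,0,-2.2,0,0,0],
    [0,0,0,0,0,0],
    [0,0,0,0,0,0]
  ]
}}

```text
clock: 12.18
tool_pos: [0.4942, 0.0425, 0.0398]
orientation: [180.0, -0.1, 1.9]
force: [-0.7, -0.3, 8.1]
opening: 0.0007
```

{"api": "servo_tool", "payload": {
  "rows": [
    [0,0,0,0,0,0],
    [0,0,0,0,0,0],
    [0,0,0,0,0,0],
    [0,0,0,0,0,0],
    [0,0,0,0,0,0]
  ]
}}

```text
clock: 12.6
tool_pos: [0.4942, 0.0426, 0.0399]
orientation: [-180.0, -0.1, 1.9]
force: [-1.1, -0.3, 7.5]
opening: 0.0004
```

{"api": "servo_tool", "payload": {
  "rows": [
    [0,0,0,0,0,0],
    [0,0,0,0,0,0],
    [0,0,0,0,0,0],
    [0,0,0,0,0,0],
    [0,0,0,0,0,0]
  ]
}}

```text
clock: 13.02
tool_pos: [0.4942, 0.0426, 0.0399]
orientation: [-180.0, -0.1, 1.9]
force: [-0.6, -0.3, 8.2]
opening: 0.0003
```

{"api": "servo_tool", "payload": {
  "rows": [
    [0,0,0,0,0,0],
    [0,0,0,0,0,0],
    [0,0,0,0,0,0],
    [0,0,0,0,0,0],
    [0,0,0,0,0,0]
  ]
}}

```text
clock: 13.43
tool_pos: [0.4942, 0.0426, 0.0399]
orientation: [-180.0, -0.1, 1.9]
force: [0.6, -0.6, 8.0]
opening: 0.0004
```

```bash
python3 - <<'E'
from h import *
print(ctrl.get_obs()['clock'])
p,d=viewer.snapshot("scene"); q,_=viewer.snapshot("top")
a=cv2.resize(p[180:360,240:440,::-1],(500,450),interpolation=cv2.INTER_CUBIC); b=cv2.resize(q[140:340,200:345,::-1],(290,400))
c=np.zeros((450,800,3),np.uint8); c[:,:500]=a; c[:400,510:]=b
cv2.imwrite("pics/s6.png",c)
E
```

```text
13.4333
```

View pics/s6.png

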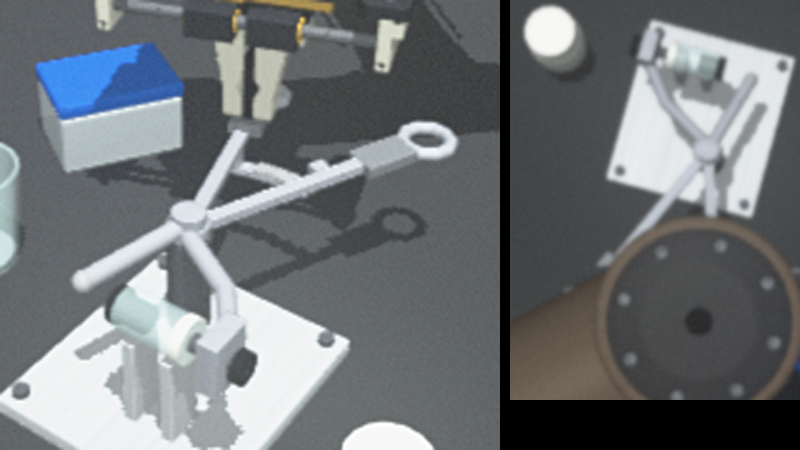

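The tongs are fully open: the loose handle is back out at (430,140) and the stopper is still in at (120,305). I'll lift off and move clear.

{"api": "servo_tool", "payload": {
  "rows": [
    [0,0,4,0,0,0],
    [0,0,6,0,0,0],
    [0,0,10,0,0,0],
    [0,0,30,0,0,0],
    [0,0,40,0,0,0]
  ]
}}

```text
clock: 13.95
tool_pos: [0.4907, 0.0415, 0.1278]
orientation: [179.9, 0.4, 1.8]
force: [0.4, 0.3, -0.5]
opening: 0.0002
```

{"api": "servo_tool", "payload": {
  "rows": [
    [-5,-35,10,0,0,0],
    [-5,-40,10,0,0,0],
    [-5,-40,10,0,0,0],
    [-5,-40,0,0,0,0],
    [-5,-40,0,0,0,0]
  ]
}}

```text
clock: 14.37
tool_pos: [0.4679, -0.1539, 0.1605]
orientation: [-180.0, -0.1, 1.9]
force: [0.5, -1.4, -0.9]
opening: 0.0
```

{"api": "servo_tool", "payload": {
  "rows": [
    [-5,-40,0,0,0,0],
    [-5,-40,0,0,0,0],
    [0,-20,0,0,0,0],
    [0,0,0,0,0,0],
    [0,0,0,0,0,0]
  ]
}}

```text
clock: 14.78
tool_pos: [0.4576, -0.2533, 0.159]
orientation: [-180.0, 0.1, 1.7]
force: [-0.7, 0.1, -0.5]
opening: 0.0004
```

```bash
python3 chk.py; python3 - <<'E'
from h import *
s=ctrl.get_obs(); print(s['clock'],s['tool_pos'],s['force'])
p,d=viewer.snapshot("top"); uv,P=cloud("top",d)
for nm,u0,u1,v0,v1 in(("beaker",365,412,205,255),("jar",200,242,138,180),("box",338,410,284,354)):
    k=(uv[:,0]>u0)&(uv[:,0]<u1)&(uv[:,1]>v0)&(uv[:,1]<v1)&(P[:,2]>.02)&(P[:,2]<.09); print(nm,P[k].min(0).round(3),P[k].max(0).round(3))
k=(uv[:,0]>296)&(uv[:,0]<310)&(uv[:,1]>285)&(uv[:,1]<303)&(P[:,2]>.05); print("sprung pad z",np.median(P[k][:,2]))
E
```

```text
ring 0.1689 ang 181.81 turn rad 0.739
ring 0.169 ang 139.45 turn rad -0.0
jaw (np.float64(-32.56985969541262), np.int64(78)) (np.float64(-32.78235615343483), np.int64(76)) turn rad -0.0037087628413135783
14.8333 [ 0.45791466 -0.25249863  0.15906965] [-0.51645306 -0.64122985  0.89132435]
beaker [ 0.573 -0.137  0.02 ] [ 0.634 -0.075  0.075]
jar [0.71  0.156 0.02 ] [0.756 0.201 0.069]Traceback (most recent call last):
  File "<stdin>", line 5, in <module>
    return umr_minimum(a, axis, None, out, keepdims, initial, where)
ValueError: zero-size array to reduction operation minimum which has no identity
```

```bash
python3 -c "
from plant import ctrl
print(ctrl.close_job())"
```

```text
the job is handed in; nothing more can be done
None
```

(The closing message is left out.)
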